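# Hook the ledge bracket into the slotted rack and lock it

## Task

Take the loose ledge bracket by its grip bar, feel its two claws into the upper pair of slots in the rack's uprights, then press it down gently until it is fully home and the spring catch has snapped out over the ledge, and let go. Do not force it against the rack, and leave the other things on the bench where they are.

Things in the scene. Friction and masses are not known exactly. Their poses are not given: they have to be found in the camera images.
- bracket: Loose aluminium ledge bracket, 0.3 to 0.5 kg, standing upright. Origin: middle of its back plane, at the underside; +x out of its back (as the claws point), +z up. Two cheeks 6 mm thick at y = -80 and +80 mm span x -95..0, z 0..60. Joined by a ledge 5 mm thick (x -95..0, y -77..77, top at z 45) with a front lip up to z 59 at x -95..-91. All mm.
- grip_bar (a point): Middle of the top of the bracket's grip bar, the place to hold it: an upright bar on the ledge, 14 mm thick (bracket x), 60 mm long (y), 42 mm tall. In the bracket's frame this point is (-60, 0, 87) mm.
- claw (a point): Foot of the lip of the claw on the bracket's +y cheek, at (9, 80, 30) mm in its frame; the other claw is alike at y -80. Each claw, 6 mm thick in y: a neck x 0..12, z 48..58 mm out of the cheek's back edge, and a lip hanging from its end, x 6..12, z 30..58 mm. So a 6 mm gap in front of the lip takes the 4 mm strip.
- rack: Fixed grey bench rack, 330 mm wide, 190 tall, with two upright slotted steel strips. Origin: bench level, on the front plane of the strips, nominal middle between them; +x into the rack, +z up. The strips (36 mm wide, 4 mm thick, x 0..4, hollow behind) stand nominally at y -80 and +80 mm; each has two slots 9.5 mm wide, z 36..74 and z 130..168 mm.
- upper_slots (a point): Nominal middle between the lower edges of the two upper slots, (0, 0, 130) mm in the rack's frame. The strips and the catch, one piece clamped on rails, really stand up to 12 mm to either side (y) of it: not in any pose, see or feel it. Heights are exact: claws enter with the bracket's underside at rack z 100..110 mm; seated it is at 82, back on the strips (2 mm play).
- catch (a joint): Spring catch midway between the strips: dark nose 24 mm wide, sloping top, flat underside, rack z 128..146 mm, 7 mm proud of the strips. Value: how far it is pushed back (m), 0 = out. Spring 5.6 N when out, plus 350 N/m. Pushing the hooked bracket down, the ledge's back edge drives it back 5 to 7 mm (5 to 20 N on the bracket); near the bottom it snaps out over the ledge.
- bottle: Bystander: white plastic bottle, 68 mm across, 170 mm tall. Origin at the centre of its underside.
- can: Bystander: metal can, 56 mm across, 130 mm tall. Origin at the centre of its underside.
- tub: Bystander: open blue sample tub, 120 x 85 x 50 mm. Origin at the centre of its underside.
- tape: Bystander: roll of clear tape lying flat, 90 mm across, 24 mm high. Origin at the centre of its underside.
- carton: Bystander: small white carton, 70 x 50 x 45 mm. Origin at the centre of its underside.
- driver: Bystander: screwdriver lying on the bench, about 200 mm long.
Things that resemble listed ones, but are neither listed nor needed, are in the scene too. Leave any orange or purple look-alike of the bracket alone.

How it is judged:
By the outcome, as a careful person would: the job done as asked, in the order asked, and still so for the second after the job is handed in, with the robot touching nothing.
It also fails if it takes over 51 s, if anything falls off the work surface, if the arm or the gripper's body presses on something with over 40 N, if the wrist force passes 120 N, or if a joint passes its speed limit or range.

## Robot

A 7-joint arm with a two-finger parallel gripper is mounted at the origin on the work surface. World frame = base frame: x ahead of the robot, y to its left, z up, the work surface at z = 0. Lengths are in m, angles in rad, forces in N, time in s.
With the tool pointing down it reaches from about 0.4 to 0.875 m from the base axis. Payload 6.5 kg.
Tool frame: the origin (TCP) lies on the centre line of the jaws, within the pads' length; the fingertips stand 8 mm ahead of it and the grasp point (between the pads) lies 11 mm behind it; z points along the fingers, y is the line along which they close (so a half turn about z gives the same grasp; the last joint's range is limited). The gripper opens to 88 mm and grips with 3 to 60 N. Pads are 18 mm wide; open, the fingers measure 123 mm over their backs; the gripper's body (75 mm by 187 mm) begins 45 mm behind the grasp point.
Start: joints at [1.119, 0.536, -0.004, 1.538, 0.003, 1.067, -0.071], TCP at [0.245, -0.602, 0.247] pointing down, gripper open.
Joint ranges: [-2.7, 2.7], [-0.37, 2.16], [-1.27, 1.26], [0.24, 2.4], [-1.31, 4.45], [0.19, 1.91], [-2.76, 2.76]. Speed limits (rad/s): [2.39, 2.39, 3.14, 3.14, 3.14, 3.14, 3.14].

## Interface

Orientations are given as a 3x3 rotation matrix whose columns are the frame's x, y, z axes.
In Python, from rig import env, eyes gives the robot as it stands. The module is installed in compiled form; this text tells all that it offers.
- The arm moves only by the tool move_arm, never from a script. Its argument "moves" is a list of rows, each a list of 3 entries, a list of its own where there are three numbers: the opening, from 0 (shut) to 1 (fully open), then the shift along the tool's x, y, z in mm, then the turn, a rotation vector about the tool's x, y, z in rad. A call has 1 to 5 rows; each row shifts and turns the commanded pose from where the row before left it, along the tool's axes as they then stand; what a row does not reach is not made up. A row lasts 1/10 s, in which the tool goes at most 50 mm and 8.59 degrees, less where a joint would pass 70% of its speed; a pose out of reach is approached as far as the arm can. A call is refused whole if a number of a shift passes 50 or a number of a turn 0.15, either way. A call with a gripper value outside its range is refused whole. The fingers move at their own pace and stop on an object; the grip force is fixed at half the most. Time passes only in rows, so rows that do not move let the fingers close. It gives the time, the measured TCP pose, the force, the opening and the grip force at its end, in the units of the state.
- env.sense(): the state, without advancing time (a new reading comes with each control period).
- eyes.grab_frame(name): name is "side" or "top" or "wrist"; returns a dict with "pixels" (400x640x3 uint8, red, green, blue), "fx", "fy", "cx", "cy" (pixels), "rvec" (rotation vector, rad) and "tvec" (3), from world to camera coordinates, as OpenCV has them. Camera axes: x right, y down, z forward; pixel columns grow to the right and rows downward; lengths in m; the calibration is good to about 2 mm. A picture is of the moment at which its call begins. There is no depth.
- env.hand_in(): hands the job in; it is judged then, once.
The state is a dict: "t": time; "joints": joint angles; "dq": joint speeds; "joint_efforts": joint torques, N m; "tcp_pos": TCP position; "orientation": TCP orientation; "force": force on the tool from outside, world axes, zero at the start; "moment": the same for the moment, N m; "finger_gap": opening from 0.0 (shut) to 1.0 (fully open); "grasp_force": force on a finger pad.
Only numpy, scipy, OpenCV 4.12 (cv2) and the standard library are available. Lean on these libraries where they do the work, as an engineer would, in place of code of your own. Each camera call takes 0.05 s, during which the arm holds its last target. There are 200 camera calls.

## Working session

There is one attempt and no reset: what is moved stays moved. The work goes in short steps, Python scripts to look and compute and a tool call to move; the robot and the scene stay as the last step left them, time stands still between calls to the robot, and variables do not carry over. Pictures are saved under pics/ and viewed, at most 10 in all, crops included, and the job is handed in when it is done.

Besides the shell and the picture viewer there is one more tool, called after "Emit:" by a JSON object that holds its "method" and its "body". move_arm: Moves the arm, as the interface text tells. Its arguments: {"type":"object","properties":{"moves":{"type":"array"}},"required":["moves"]}

```bash
mkdir -p pics; cat > h.py <<'E'
import numpy as np, cv2
from rig import env, eyes
def grab(n):
    f=eyes.grab_frame(n); f['K']=np.array([[f['fx'],0,f['cx']],[0,f['fy'],f['cy']],[0,0,1.]])
    f['R']=cv2.Rodrigues(np.array(f['rvec'],float))[0]; f['t']=np.array(f['tvec'],float).ravel()
    f['C']=-f['R'].T@f['t']; return f
def ray(f,uv):
    d=f['R'].T@np.linalg.inv(f['K'])@np.array([uv[0],uv[1],1.]); return d/np.linalg.norm(d)
def plane(f,uv,z):
    d=ray(f,uv); return f['C']+d*(z-f['C'][2])/d[2]
def tri(obs):
    A=np.zeros((3,3));b=np.zeros(3)
    for f,uv in obs:
        d=ray(f,uv);P=np.eye(3)-np.outer(d,d);A+=P;b+=P@f['C']
    X=np.linalg.solve(A,b); return X,[np.linalg.norm(np.cross(ray(f,uv),X-f['C']))*1000 for f,uv in obs]
def proj(f,X):
    p=f['K']@(f['R']@np.array(X)+f['t']); return p[:2]/p[2]
def save(f,n,crop=None,s=1):
    im=f['pixels'][:,:,::-1]
    if crop: im=im[crop[1]:crop[3],crop[0]:crop[2]]
    cv2.imwrite('pics/'+n,cv2.resize(im,None,fx=s,fy=s,interpolation=cv2.INTER_CUBIC))
E
python3 - <<'E'
from h import *
for n in ['top','side']:
    f=grab(n); save(f,n+'0.png'); print(n,f['C'].round(3),f['R'].round(2).tolist(),f['fx'])
s=env.sense(); print(s['t'],s['tcp_pos'],s['orientation'],s['force'])
E
```

```text
top [ 0.363 -0.09   1.237] [[-0.03, -1.0, -0.01], [-1.0, 0.03, -0.08], [0.08, 0.0, -1.0]] 395.452728697715
side [ 0.404 -1.329  1.098] [[1.0, -0.03, 0.01], [-0.01, -0.62, -0.78], [0.03, 0.78, -0.62]] 472.1630241557798
0.1 [ 0.24437223 -0.60173357  0.24591539] [[ 9.26479650e-01  3.76344209e-01 -7.03503375e-04]
 [ 3.76344845e-01 -9.26478605e-01  1.39720199e-03]
 [-1.25951949e-04 -1.55923908e-03 -9.99998776e-01]] [ 0.62301757 -0.95945169  0.16962071]
```

View pics/top0.png

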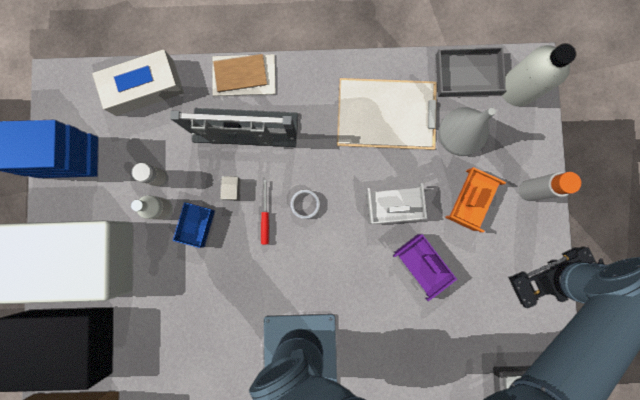

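View pics/side0.png

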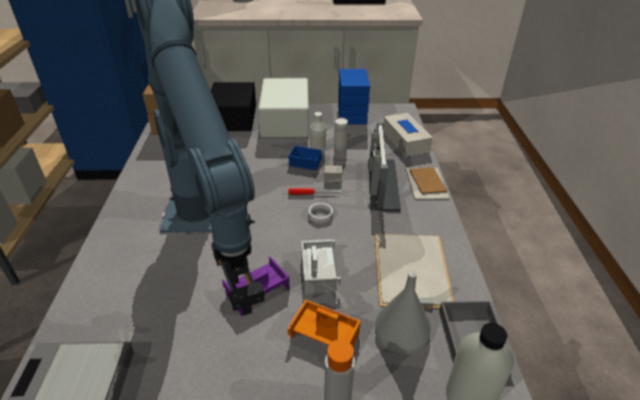

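Top view: the silver bracket is at about (397,205), the rack at (240,128), and the orange (477,200) and purple (427,267) ones are look-alikes. The side view shows the bracket at (320,262) and the rack at (382,170).

```bash
python3 - <<'E'
from h import *
f=grab('top'); g=grab('side')
a=f['pixels'][160:240,350:450,::-1]; b=g['pixels'][225:305,280:380,::-1]
c=f['pixels'][90:170,160:310,::-1]; d=g['pixels'][110:220,340:430,::-1]
def S(x): return cv2.resize(x,(400,300),interpolation=cv2.INTER_CUBIC)
cv2.imwrite('pics/m1.png',np.vstack([np.hstack([S(a),S(b)]),np.hstack([S(c),S(d)])]))
print(plane(f,(397,205),.06),plane(f,(240,120),.19))
E
```

```text
[ 0.43208005 -0.30520546  0.06      ] [0.66714948 0.13201281 0.19      ]
```

View pics/m1.png

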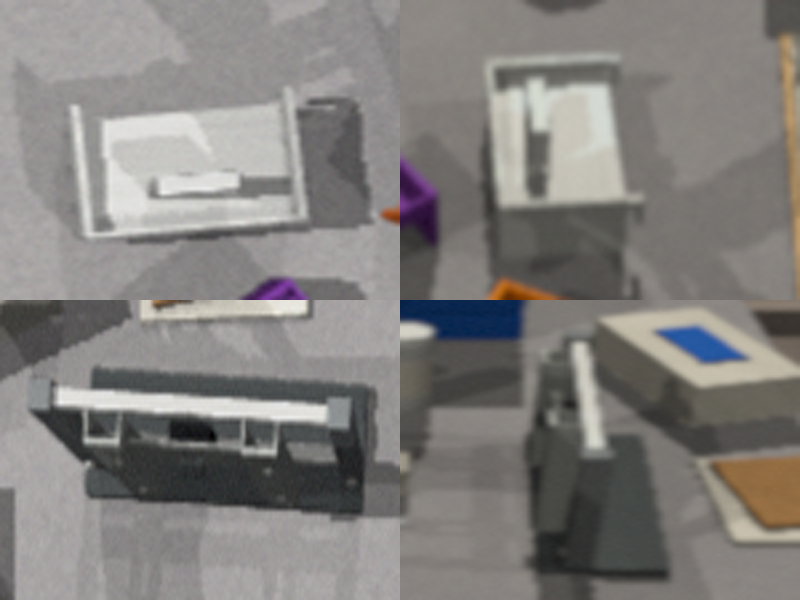

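The bracket's claws point toward world +x (up in the top crop), and its bar top is centred near top px (399.8,209) and side px (314.5,252.7). The rack faces the robot, with its strips at about top px (198,~127) and (258,~129) and the dark catch between them.

```bash
python3 - <<'E'
from h import *
f=grab('top'); g=grab('side'); w=grab('wrist')
X=tri([(f,(399.8,209.3)),(g,(314.5,252.7))]);print(X)
def ct(x,y): return (350+x/4,160+y/3.75)
a=plane(f,ct(85,235),.059);b=plane(f,ct(305,220),.059);print(a,b,np.degrees(np.arctan2((a-b)[1],(a-b)[0]))-90)
def cr(x,y): return (160+x/2.667,90+(y-300)/3.75)
a=plane(f,cr(55,395),.19);b=plane(f,cr(325,412),.19);print(a,b,np.degrees(np.arctan2((a-b)[1],(a-b)[0]))-90)
print(plane(f,cr(102,440),.19),plane(f,cr(262,452),.19))
s=env.sense();R=np.array(s['orientation'])
print('cam in tool',(R.T@(w['C']-s['tcp_pos'])).round(3),(R.T@w['R'].T).round(3).tolist(),w['fx'])
E
```

```text
(array([ 0.42000404, -0.30746433,  0.08885093]), [np.float64(2.351490721358769), np.float64(2.351490721358789)])
[ 0.38186165 -0.22664205  0.059     ] [ 0.38888188 -0.39037493  0.059     ] 2.455116167593033
[0.68507243 0.29280137 0.19      ] [0.66397424 0.0188316  0.19      ] -4.403609999956686
[0.65049007 0.24514236 0.19      ] [0.63665246 0.08316166 0.19      ]
cam in tool [ 0.077  0.001 -0.137] [[-0.0, -0.953, -0.302], [1.0, 0.0, -0.001], [0.001, -0.302, 0.953]] 317.7322061807432
```

```bash
cat > plan.py <<'E'
from h import *
import json
from scipy.spatial.transform import Rotation as Ro
def Ryaw(deg):  # tool pointing down, tool y at this world yaw
    a=np.radians(deg); y=np.array([np.cos(a),np.sin(a),0]); z=np.array([0,0,-1.]); return np.column_stack([np.cross(y,z),y,z])
def plan(goal,R1,g,vmax=42,wmax=.14,start=None,dec=0):
    s=env.sense()
    p,R=(np.array(s['tcp_pos']),np.array(s['orientation'])) if start is None else start
    R=Ro.from_matrix(R).as_matrix(); goal=np.array(goal,float)
    n=max(1,int(np.ceil(max(np.linalg.norm(goal-p)*1000/vmax,Ro.from_matrix(R.T@R1).magnitude()/wmax))))
    rows=[]
    for k in range(n,0,-1):
        d=np.round(R.T@(goal-p)*1000/k,dec); w=np.round(Ro.from_matrix(R.T@R1).as_rotvec()/k,3)
        rows.append([g,d.tolist(),w.tolist()]); p=p+R@d/1000; R=R@Ro.from_rotvec(w).as_matrix()
    for i in range(0,n,5): print(json.dumps(rows[i:i+5]))
    return p,R
E
python3 - <<'E'
from plan import *
plan([.47,.15,.26],Ryaw(86),1)
E
```

```text
[[1, [25.0, -31.0, -1.0], [-0.0, -0.0, -0.134]], [1, [28.0, -27.0, -1.0], [-0.0, -0.0, -0.134]], [1, [32.0, -23.0, -1.0], [-0.0, -0.0, -0.134]], [1, [35.0, -19.0, -1.0], [-0.0, -0.0, -0.134]], [1, [37.0, -14.0, -1.0], [-0.0, -0.0, -0.134]]]
[[1, [38.0, -9.0, -1.0], [0.0, -0.0, -0.134]], [1, [39.0, -3.0, -1.0], [0.0, -0.0, -0.134]], [1, [39.0, 2.0, -0.0], [0.0, -0.0, -0.134]], [1, [39.0, 7.0, -1.0], [0.0, -0.0, -0.134]], [1, [37.0, 12.0, -0.0], [0.0, -0.0, -0.135]]]
[[1, [35.0, 17.0, -1.0], [0.0, -0.0, -0.134]], [1, [33.0, 22.0, -0.0], [0.0, -0.0, -0.135]], [1, [30.0, 26.0, -1.0], [0.0, -0.0, -0.134]], [1, [26.0, 29.0, -0.0], [0.0, -0.0, -0.135]], [1, [22.0, 33.0, -1.0], [0.0, -0.0, -0.134]]]
[[1, [17.0, 35.0, -0.0], [0.0, -0.0, -0.135]], [1, [12.0, 37.0, -1.0], [0.0, -0.0, -0.134]], [1, [7.0, 38.0, -0.0], [0.0, -0.0, -0.135]], [1, [2.0, 39.0, -1.0], [0.0, -0.0, -0.134]], [1, [-4.0, 39.0, -0.0], [0.0, -0.0, -0.135]]]
```

Emit:
{"method": "move_arm", "body": {"moves": [[1,[25,-31,-1],[0,0,-0.134]],[1,[28,-27,-1],[0,0,-0.134]],[1,[32,-23,-1],[0,0,-0.134]],[1,[35,-19,-1],[0,0,-0.134]],[1,[37,-14,-1],[0,0,-0.134]]]}}

```text
t: 0.85
tcp_pos: [0.3011, -0.4114, 0.2519]
orientation: [[0.488, 0.873, 0.0], [0.873, -0.488, -0.0], [-0.0, 0.0, -1.0]]
force: [0.9, 0.4, 0.1]
finger_gap: 0.998
grasp_force: 0.0
```

Emit:
{"method": "move_arm", "body": {"moves": [[1,[38,-9,-1],[0,0,-0.134]],[1,[39,-3,-1],[0,0,-0.134]],[1,[39,2,0],[0,0,-0.134]],[1,[39,7,-1],[0,0,-0.134]],[1,[37,12,0],[0,0,-0.135]]]}}

```text
t: 1.35
tcp_pos: [0.3578, -0.2241, 0.255]
orientation: [[-0.161, 0.987, 0.001], [0.987, 0.161, -0.001], [-0.001, 0.0, -1.0]]
force: [-0.1, -0.3, 0.5]
finger_gap: 0.999
grasp_force: 0.0
```

Emit:
{"method": "move_arm", "body": {"moves": [[1,[35,17,-1],[0,0,-0.134]],[1,[33,22,0],[0,0,-0.135]],[1,[30,26,-1],[0,0,-0.134]],[1,[26,29,0],[0,0,-0.135]],[1,[22,33,-1],[0,0,-0.134]]]}}

```text
t: 1.85
tcp_pos: [0.4141, -0.0355, 0.258]
orientation: [[-0.74, 0.673, 0.001], [0.673, 0.74, -0.001], [-0.001, -0.0, -1.0]]
force: [1.3, -1.3, -0.5]
finger_gap: 0.995
grasp_force: 0.0
```

Emit:
{"method": "move_arm", "body": {"moves": [[1,[17,35,0],[0,0,-0.135]],[1,[12,37,-1],[0,0,-0.134]],[1,[7,38,0],[0,0,-0.135]],[1,[2,39,-1],[0,0,-0.134]],[1,[-4,39,0],[0,0,-0.135]]]}}

```text
t: 2.35
tcp_pos: [0.4708, 0.1508, 0.26]
orientation: [[-0.998, 0.065, 0.001], [0.065, 0.998, -0.0], [-0.001, -0.0, -1.0]]
force: [0.4, 0.2, 0.1]
finger_gap: 1.002
grasp_force: 0.0
```

Emit:
{"method": "move_arm", "body": {"moves": [[1,[0,0,0],[0,0,0]],[1,[0,0,0],[0,0,0]]]}}

```text
t: 2.55
tcp_pos: [0.4701, 0.1499, 0.2595]
orientation: [[-0.998, 0.069, -0.001], [0.069, 0.998, 0.0], [0.001, 0.0, -1.0]]
force: [-0.2, 0.0, -0.2]
finger_gap: 1.0
grasp_force: 0.0
```

```bash
python3 - <<'E'
from h import *
w=grab('wrist'); save(w,'w1.png'); np.save('w1.npy',w,allow_pickle=True)
s=env.sense(); print(s['t'],s['tcp_pos'],s['orientation'][1],np.round(s['joints'],2))
E
```

```text
2.6 [0.47007196 0.14868203 0.25941341] [ 7.11349504e-02  9.97466382e-01 -7.97474868e-04] [ 0.3   0.37 -0.86  1.89  0.33  1.02  0.8 ]
```

View pics/w1.png

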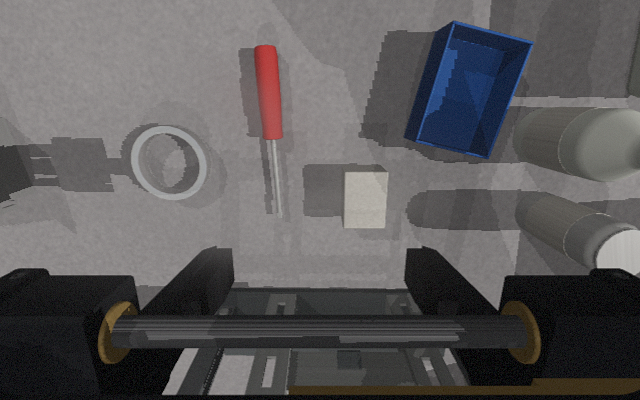

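The wrist image shows the carton, driver, tape and tub. The gripper itself (rows > 245) hides the rack, so I'll turn to the grasp yaw, which puts the rack at the right of the image.

```bash
python3 - <<'E'
from plan import *
print(); s=plan([.44,.17,.285],Ryaw(-4.4),1)
print(); plan([.44,.03,.285],Ryaw(-4.4),1,start=s)
E
```

```text
[[1, [3.0, 2.0, -2.0], [-0.0, 0.0, 0.131]], [1, [3.0, 1.0, -2.0], [-0.0, 0.0, 0.131]], [1, [3.0, 1.0, -2.0], [-0.0, 0.0, 0.131]], [1, [3.0, 0.0, -2.0], [-0.0, 0.0, 0.131]], [1, [3.0, 0.0, -2.0], [-0.0, 0.0, 0.132]]]
[[1, [3.0, -0.0, -2.0], [-0.0, 0.0, 0.131]], [1, [3.0, -1.0, -2.0], [-0.0, 0.0, 0.132]], [1, [3.0, -1.0, -2.0], [-0.0, 0.0, 0.131]], [1, [3.0, -1.0, -2.0], [-0.0, 0.0, 0.132]], [1, [2.0, -2.0, -3.0], [-0.0, 0.0, 0.131]]]
[[1, [2.0, -2.0, -2.0], [-0.0, 0.0, 0.132]], [1, [2.0, -2.0, -3.0], [-0.001, 0.001, 0.131]]]

[[1, [-35.0, 3.0, 0.0], [0.0, -0.0, 0.0]], [1, [-35.0, 2.0, 0.0], [0.0, -0.0, 0.0]], [1, [-35.0, 3.0, 0.0], [0.0, -0.0, 0.0]], [1, [-35.0, 2.0, 0.0], [0.0, -0.0, 0.0]]]
```

Emit:
{"method": "move_arm", "body": {"moves": [[1,[3,2,-2],[0,0,0.131]],[1,[3,1,-2],[0,0,0.131]],[1,[3,1,-2],[0,0,0.131]],[1,[3,0,-2],[0,0,0.131]],[1,[3,0,-2],[0,0,0.132]]]}}

```text
t: 3.1
tcp_pos: [0.4569, 0.1562, 0.2698]
orientation: [[-0.742, 0.671, 0.0], [0.671, 0.742, -0.001], [-0.001, -0.001, -1.0]]
force: [1.0, -0.0, -0.2]
finger_gap: 1.004
grasp_force: 0.0
```

Emit:
{"method": "move_arm", "body": {"moves": [[1,[3,0,-2],[0,0,0.131]],[1,[3,-1,-2],[0,0,0.132]],[1,[3,-1,-2],[0,0,0.131]],[1,[3,-1,-2],[0,0,0.132]],[1,[2,-2,-3],[0,0,0.131]]]}}

```text
t: 3.6
tcp_pos: [0.4447, 0.1654, 0.2808]
orientation: [[-0.178, 0.984, -0.0], [0.984, 0.178, -0.001], [-0.001, -0.0, -1.0]]
force: [-0.7, -0.8, -0.3]
finger_gap: 1.003
grasp_force: 0.0
```

Emit:
{"method": "move_arm", "body": {"moves": [[1,[2,-2,-2],[0,0,0.132]],[1,[2,-2,-3],[0,0,0.131]],[1,[0,0,0],[0,0,0]],[1,[0,0,0],[0,0,0]]]}}

```text
t: 4.0
tcp_pos: [0.4405, 0.1695, 0.2857]
orientation: [[0.074, 0.997, 0.0], [0.997, -0.074, -0.001], [-0.001, 0.0, -1.0]]
force: [0.5, -0.3, -0.6]
finger_gap: 0.999
grasp_force: 0.0
```

```bash
python3 - <<'E'
from h import *
w=grab('wrist'); np.save('w2.npy',w,allow_pickle=True)
cv2.imwrite('pics/w2.png',w['pixels'][:,:,::-1])
s=env.sense(); print(s['t'],s['tcp_pos'],s['orientation'][1],np.round(s['joints'],2))
E
```

```text
4.05 [0.44050303 0.16968429 0.2856565 ] [ 9.97282863e-01 -7.36651323e-02 -5.81994061e-04] [ 0.05  0.24 -0.6   1.92  0.16  1.03 -0.68]
```

Emit:
{"method": "move_arm", "body": {"moves": [[1,[-35,3,0],[0,0,0]],[1,[-35,2,0],[0,0,0]],[1,[-35,3,0],[0,0,0]],[1,[-35,2,0],[0,0,0]]]}}

```text
t: 4.45
tcp_pos: [0.4397, 0.0284, 0.2856]
orientation: [[0.073, 0.997, -0.0], [0.997, -0.073, -0.0], [-0.0, -0.0, -1.0]]
force: [0.8, -0.5, 0.2]
finger_gap: 0.998
grasp_force: 0.0
```

Emit:
{"method": "move_arm", "body": {"moves": [[1,[0,0,0],[0,0,0]],[1,[0,0,0],[0,0,0]]]}}

```text
t: 4.65
tcp_pos: [0.4398, 0.0296, 0.2856]
orientation: [[0.076, 0.997, -0.0], [0.997, -0.076, 0.0], [-0.0, -0.0, -1.0]]
force: [0.5, 0.8, 1.0]
finger_gap: 1.002
grasp_force: 0.0
```

```bash
python3 - <<'E'
from h import *
w=grab('wrist'); np.save('w3.npy',w,allow_pickle=True)
a=np.load('w2.npy',allow_pickle=True).item()
S=lambda f:cv2.resize(f['pixels'][:300,320:,::-1],(400,375),interpolation=cv2.INTER_CUBIC)
cv2.imwrite('pics/w23.png',np.hstack([S(a),S(w)]))
s=env.sense(); print(s['t'],s['tcp_pos'],s['orientation'][1],np.round(s['joints'],2))
E
```

```text
4.7 [0.43988377 0.03065426 0.28565851] [ 9.97251923e-01 -7.40842014e-02  3.66048511e-04] [ 0.29  0.16 -0.51  1.99  0.09  1.01 -0.34]
```

View pics/w23.png

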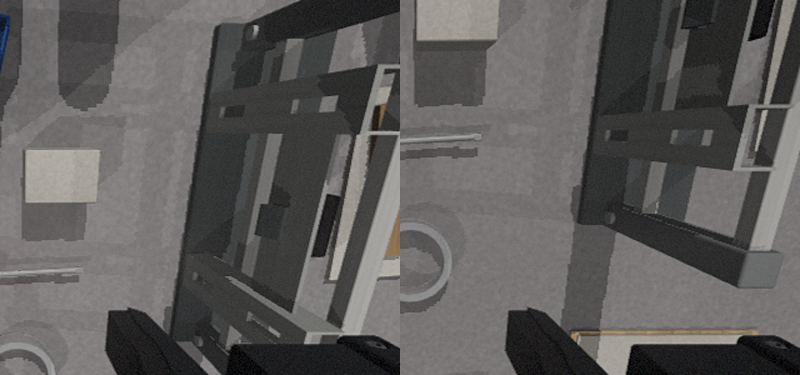

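Left panel (camera opposite the +y strip): both strips are visible, with upper slots at about full px (572,82) and (530,260) and the catch near (580,180). Right panel: the −y strip's upper slot is at about (552,110).

```bash
python3 - <<'E'
from h import *
a=np.load('w2.npy',allow_pickle=True).item();b=np.load('w3.npy',allow_pickle=True).item()
def P(f,x,y):
    im=cv2.resize(f['pixels'][y:y+60,x:x+80,::-1],(400,300),interpolation=cv2.INTER_CUBIC)
    im=cv2.convertScaleAbs(im,alpha=1.5)
    for k in range(0,80,10):
        cv2.putText(im,str(x+k),(k*5,8),0,.3,(0,255,255)); cv2.line(im,(k*5,10),(k*5,14),(0,255,255))
    for k in range(10,60,10):
        cv2.putText(im,str(y+k),(0,k*5+3),0,.3,(0,255,255));cv2.line(im,(20,k*5),(24,k*5),(0,255,255))
    return im
cv2.imwrite('pics/z.png',np.vstack([np.hstack([P(a,535,55),P(a,490,230)]),np.hstack([P(b,510,80),P(a,510,145)])]))
E
```

```text
(no output)
```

View pics/z.png

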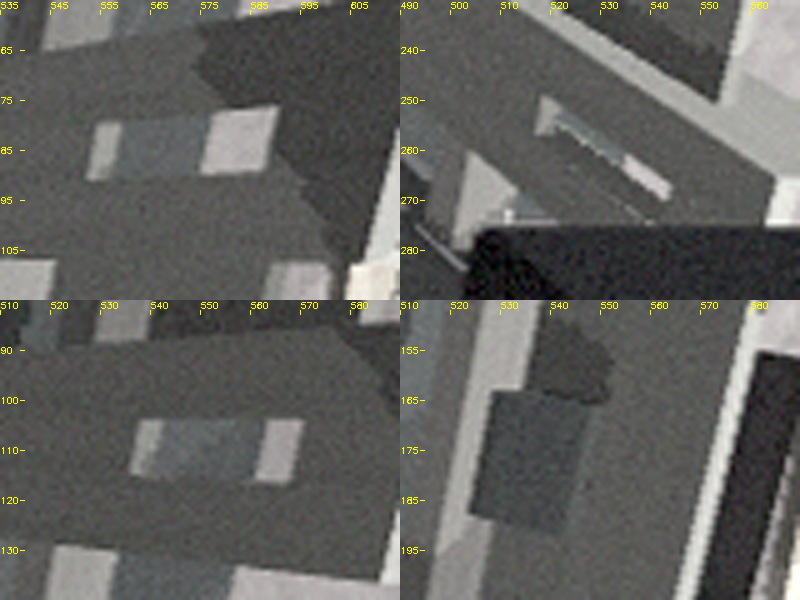

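```bash
python3 - <<'E'
from h import *
a=np.load('w2.npy',allow_pickle=True).item();b=np.load('w3.npy',allow_pickle=True).item()
P={}
for n,f,uv,z in [('A130+',a,(554.4,79.4),.13),('A130-',a,(552.2,91),.13),('A168+',a,(590.8,76),.168),('A168-',a,(588.2,89.2),.168),
 ('C130+',b,(538.6,104),.13),('C130-',b,(536.2,115),.13),('C168+',b,(570.8,104),.168),('C168-',b,(568.2,116.8),.168),
 ('cat+',a,(529,163.4),.128),('cat-',a,(524,188),.128)]:
    P[n]=plane(f,uv,z); print(n,P[n].round(4))
print('tri',tri([(a,(518,249.3)),(b,(538.6,104))]),tri([(a,(544,270)),(b,(568.2,116.8))]))
m1=sum(P[k] for k in P if k[0]=='A')/4; m2=sum(P[k] for k in P if k[0]=='C')/4
d=m1-m2; print(m1,m2,np.linalg.norm(d[:2]),'yaw',np.degrees(np.arctan2(d[1],d[0]))-90,'mid',(m1+m2)/2)
m=(P['A130+']+P['A130-']-P['C130+']-P['C130-'])/2;print('yaw130',np.degrees(np.arctan2(m[1],m[0]))-90)
s=env.sense(); print(s['tcp_pos'])
E
```

```text
A130+ [0.6487 0.2514 0.13  ]
A130- [0.6482 0.242  0.13  ]
A168+ [0.649  0.2512 0.168 ]
A168- [0.6488 0.2419 0.168 ]
C130+ [0.6371 0.0917 0.13  ]
C130- [0.6362 0.0825 0.13  ]
C168+ [0.6367 0.0917 0.168 ]
C168- [0.6362 0.0823 0.168 ]
cat+ [0.6374 0.1789 0.128 ]
cat- [0.6356 0.1553 0.128 ]
tri (array([0.6361433 , 0.09176792, 0.1306358 ]), [np.float64(0.4718512374784628), np.float64(0.4718512374783568)]) (array([0.64673624, 0.08103394, 0.15449976]), [np.float64(0.2979643529671196), np.float64(0.2979643529671185)])
[0.64868948 0.24662211 0.149     ] [0.63657306 0.0870618  0.149     ] 0.1600196855217275 yaw -4.342495314691291 mid [0.64263127 0.16684195 0.149     ]
yaw130 -4.221367774701548
[0.43988377 0.03065426 0.28565851]
```

```bash
python3 - <<'E'
from plan import *
plan([.42,-.345,.25],Ryaw(2.5),.4,vmax=45)
E
```

```text
[[0.4, [-42.0, 1.0, 4.0], [-0.0, -0.0, -0.013]], [0.4, [-42.0, 0.0, 4.0], [-0.0, -0.0, -0.013]], [0.4, [-42.0, -0.0, 4.0], [-0.0, -0.0, -0.013]], [0.4, [-42.0, -1.0, 4.0], [-0.0, -0.0, -0.013]], [0.4, [-42.0, -1.0, 4.0], [-0.0, -0.0, -0.013]]]
[[0.4, [-42.0, -2.0, 4.0], [-0.0, -0.0, -0.013]], [0.4, [-41.0, -2.0, 4.0], [-0.0, -0.0, -0.013]], [0.4, [-41.0, -3.0, 4.0], [-0.0, -0.0, -0.013]], [0.4, [-42.0, -3.0, 4.0], [-0.0, -0.0, -0.014]]]
```

Emit:
{"method": "move_arm", "body": {"moves": [[0.4,[-42,1,4],[0,0,-0.013]],[0.4,[-42,0,4],[0,0,-0.013]],[0.4,[-42,0,4],[0,0,-0.013]],[0.4,[-42,-1,4],[0,0,-0.013]],[0.4,[-42,-1,4],[0,0,-0.013]]]}}

```text
t: 5.2
tcp_pos: [0.429, -0.1796, 0.2656]
orientation: [[0.006, 1.0, 0.001], [1.0, -0.006, 0.0], [0.0, 0.001, -1.0]]
force: [0.9, 0.5, -0.3]
finger_gap: 0.57
grasp_force: 0.0
```

Emit:
{"method": "move_arm", "body": {"moves": [[0.4,[-42,-2,4],[0,0,-0.013]],[0.4,[-41,-2,4],[0,0,-0.013]],[0.4,[-41,-3,4],[0,0,-0.013]],[0.4,[-42,-3,4],[0,0,-0.014]]]}}

```text
t: 5.6
tcp_pos: [0.4212, -0.3457, 0.2495]
orientation: [[-0.047, 0.999, 0.001], [0.999, 0.047, 0.001], [0.001, 0.001, -1.0]]
force: [0.9, -0.1, -0.0]
finger_gap: 0.404
grasp_force: 0.0
```

Emit:
{"method": "move_arm", "body": {"moves": [[0.4,[0,0,0],[0,0,0]],[0.4,[0,0,0],[0,0,0]],[0.4,[0,0,0],[0,0,0]]]}}

```text
t: 5.9
tcp_pos: [0.4212, -0.3434, 0.2496]
orientation: [[-0.046, 0.999, 0.0], [0.999, 0.046, 0.001], [0.001, 0.0, -1.0]]
force: [0.4, 0.1, 0.6]
finger_gap: 0.398
grasp_force: 0.0
```

```bash
python3 - <<'E'
from h import *
w=grab('wrist'); np.save('w4.npy',w,allow_pickle=True)
s=env.sense(); print(s['t'],s['tcp_pos'],s['orientation'][1])
X=np.array([.42,-.307,.087]);print(proj(w,X))
im=cv2.resize(w['pixels'][0:255,180:520,::-1],(800,600),interpolation=cv2.INTER_CUBIC)
k=800/340
for x in range(180,520,20): cv2.putText(im,str(x),(int((x-180)*k),8),0,.3,(0,255,255))
for y in range(20,255,20): cv2.putText(im,str(y),(0,int(y*k)),0,.3,(0,255,255))
cv2.imwrite('pics/w4.png',im)
E
```

```text
5.95 [ 0.4212289  -0.34340848  0.24979462] [9.98919803e-01 4.64614205e-02 7.51186782e-04]
[320.35235133 149.69035345]
```

View pics/w4.png

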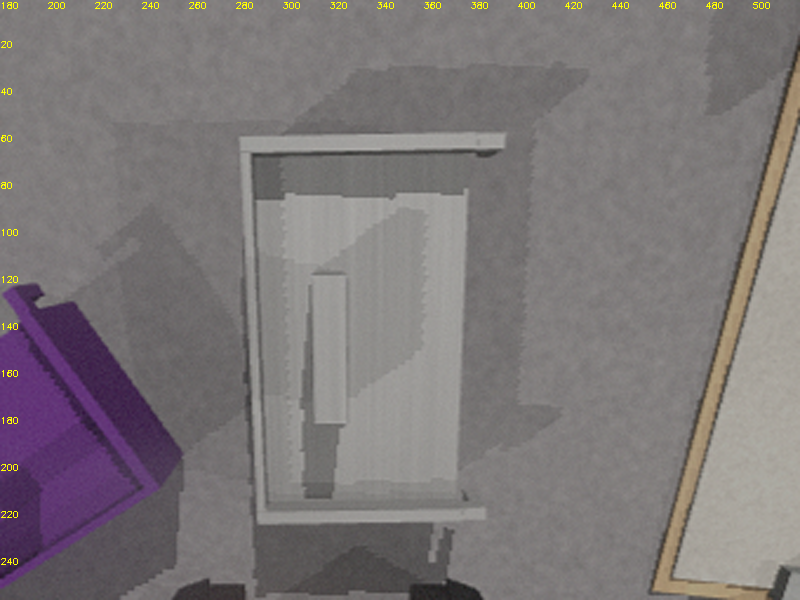

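The bar top spans crop (312–347, 274–424), i.e. px (312.6–327.5, 116–180). The cheeks run from about px (282,59) to (394,57), and (290,222) to (386,220).

```bash
python3 - <<'E'
from plan import *
w=np.load('w4.npy',allow_pickle=True).item()
k=800/340
c=lambda x,y,z: plane(w,(180+x/k-.3,y/k-.3),z)
B=[c(312,274,.087),c(346,274.5,.087),c(347,423,.087),c(315,424,.087)]
print(np.round(B,4)); m=sum(B)/4; print('bar',m, np.linalg.norm(B[0]-B[3]),np.linalg.norm(B[0]-B[1]))
d=(B[0]+B[1]-B[2]-B[3]); print('baryaw',np.degrees(np.arctan2(d[1],d[0]))-90)
P=c(240,138,.06);Q=c(505,133,.058);U=c(258,524,.06);V=c(486,518,.058)
print(np.round([P,Q,U,V],4))
for p,q in ((P,Q),(U,V)): d=q-p; print(np.linalg.norm(d),np.degrees(np.arctan2(d[1],d[0])))
d=P-U; print(np.linalg.norm(d),np.degrees(np.arctan2(d[1],d[0]))-90)
# origin est.
d=Q-V; print('tips',np.linalg.norm(d),np.degrees(np.arctan2(d[1],d[0]))-90,(Q+V)/2,(P+U)/2)
f=grab('top');uv=proj(f,m);print(uv)
E
```

```text
[[ 0.4112 -0.277   0.087 ]
 [ 0.4244 -0.2766  0.087 ]
 [ 0.4279 -0.3353  0.087 ]
 [ 0.4148 -0.3363  0.087 ]]
bar [ 0.4196002  -0.30629609  0.087     ] 0.05936602721249406 0.013149763460506503
baryaw 3.4733496283380845
[[ 0.3798 -0.2268  0.06  ]
 [ 0.486  -0.2199  0.058 ]
 [ 0.39   -0.3915  0.06  ]
 [ 0.4965 -0.3843  0.058 ]]
0.10643933021746566 3.766604567381067
0.10670674076975556 3.8570657862552578
0.16498223735228038 3.546591066222561
tips 0.1648129839701548 3.6392986275467507 [ 0.49126092 -0.30209528  0.058     ] [ 0.38494242 -0.30917911  0.06      ]
[399.23605179 208.67678536]
```

```bash
python3 - <<'E'
from plan import *
s=plan([.4197,-.3066,.12],Ryaw(3.65),.35,vmax=30,dec=1)
plan([.4197,-.3066,.071],Ryaw(3.65),.35,vmax=12,dec=1,start=s)
E
```

```text
[[0.35, [7.4, 0.1, 26.0], [0.0, -0.0, -0.003]], [0.35, [7.4, 0.1, 26.0], [0.0, -0.0, -0.004]], [0.35, [7.4, 0.1, 26.0], [0.0, -0.0, -0.003]], [0.35, [7.4, 0.1, 26.0], [0.0, -0.0, -0.004]], [0.35, [7.4, 0.1, 25.9], [0.0, -0.0, -0.003]]]
[[0.35, [-0.0, -0.0, 9.8], [0.0, -0.0, -0.0]], [0.35, [-0.0, -0.0, 9.8], [0.0, -0.0, -0.0]], [0.35, [-0.0, -0.0, 9.8], [0.0, -0.0, -0.0]], [0.35, [-0.0, -0.0, 9.8], [0.0, -0.0, -0.0]], [0.35, [-0.0, -0.0, 9.8], [0.0, -0.0, -0.0]]]
```

Emit:
{"method": "move_arm", "body": {"moves": [[0.35,[7.4,0,26],[0,0,-0.003]],[0.35,[7.4,0,26],[0,0,-0.004]],[0.35,[7.4,0,26],[0,0,-0.003]],[0.35,[7.4,0,26],[0,0,-0.004]],[0.35,[7.4,0,26],[0,0,-0.003]]]}}

```text
t: 6.5
tcp_pos: [0.419, -0.3071, 0.1192]
orientation: [[-0.062, 0.998, 0.001], [0.998, 0.062, -0.0], [-0.0, 0.001, -1.0]]
force: [0.0, 0.9, 0.3]
finger_gap: 0.351
grasp_force: 0.0
```

Emit:
{"method": "move_arm", "body": {"moves": [[0.35,[0,0,10],[0,0,0]],[0.35,[0,0,10],[0,0,0]],[0.35,[0,0,10],[0,0,0]],[0.35,[0,0,0],[0,0,0]],[0.35,[0,0,0],[0,0,0]]]}}

```text
t: 7.0
tcp_pos: [0.4187, -0.309, 0.0901]
orientation: [[-0.06, 0.998, 0.001], [0.998, 0.06, -0.001], [-0.001, 0.001, -1.0]]
force: [0.5, -0.4, 0.6]
finger_gap: 0.351
grasp_force: 0.0
```

```bash
python3 - <<'E'
from plan import *
print(env.sense()['tcp_pos'],env.sense()['force'],np.degrees(np.arctan2(env.sense()['orientation'][1][1],env.sense()['orientation'][0][1])))
plan([.4197,-.3066,.071],Ryaw(3.65),.35,vmax=8,dec=1)
E
```

```text
[ 0.41866173 -0.30895061  0.09013703] [ 0.49133149 -0.44926079  0.57535803] 3.419320723772381
[[0.35, [0.8, 0.4, 6.4], [0.0, 0.0, -0.001]], [0.35, [0.7, 0.4, 6.4], [0.0, 0.0, -0.002]], [0.35, [0.8, 0.4, 6.3], [0.001, 0.001, -0.001]]]
```

Emit:
{"method": "move_arm", "body": {"moves": [[0.35,[0.5,0.4,6.4],[0,0,-0.001]],[0.35,[0.5,0.4,6.4],[0,0,-0.002]],[0.35,[0.5,0.4,6.3],[0,0,-0.001]],[0.35,[0,0,0],[0,0,0]]]}}

```text
t: 7.4
tcp_pos: [0.419, -0.3064, 0.0697]
orientation: [[-0.064, 0.998, -0.001], [0.998, 0.064, 0.001], [0.001, -0.001, -1.0]]
force: [0.3, 0.5, 0.8]
finger_gap: 0.357
grasp_force: 0.0
```

Emit:
{"method": "move_arm", "body": {"moves": [[0,[0,0,0],[0,0,0]],[0,[0,0,0],[0,0,0]],[0,[0,0,0],[0,0,0]],[0,[0,0,0],[0,0,0]],[0,[0,0,0],[0,0,0]]]}}

```text
t: 7.9
tcp_pos: [0.4197, -0.307, 0.0707]
orientation: [[-0.064, 0.998, 0.001], [0.998, 0.064, -0.0], [-0.0, 0.001, -1.0]]
force: [1.3, 0.3, -1.1]
finger_gap: 0.158
grasp_force: 30.0
```

```bash
python3 - <<'E'
from plan import *
s=env.sense()
print(s['tcp_pos'],s['force'],s['moment'],s['finger_gap'],s['grasp_force'],np.degrees(np.arctan2(s['orientation'][1][1],s['orientation'][0][1])))
R=np.array(s['orientation']);p=np.array(s['tcp_pos'])
st=plan(p+[0,0,.07],R,0,vmax=20,dec=1)
# standoff: bar point 70 mm behind seat along rack x
a=np.radians(-4.34);ex=np.array([np.cos(a),np.sin(a),0]);M=np.array([.64263,.16684,0])
g=M-ex*(.060+.055);g[2]=.200
print(g);plan(g,Ryaw(-4.34),0,vmax=35,dec=1,start=st)
E
```

```text
[ 0.41973197 -0.30698923  0.07074462] [ 1.27384145  0.30940175 -1.06657387] [-0.03005681 -0.23979158  0.06544951] 0.15775244941712083 29.99357288237661 3.67103393880711
[[0, [-0.0, 0.0, -17.5], [-0.0, -0.0, -0.0]], [0, [-0.0, 0.0, -17.5], [-0.0, -0.0, -0.0]], [0, [-0.0, 0.0, -17.5], [-0.0, -0.0, -0.0]], [0, [-0.0, 0.0, -17.5], [-0.0, -0.0, -0.0]]]
[0.52795976 0.17554261 0.2       ]
[[0, [31.6, 9.3, -4.0], [0.0, 0.0, 0.009]], [0, [31.7, 9.0, -3.9], [0.0, 0.0, 0.009]], [0, [31.8, 8.7, -4.0], [0.0, 0.0, 0.009]], [0, [31.9, 8.4, -3.9], [0.0, 0.0, 0.009]], [0, [32.0, 8.1, -4.0], [0.0, 0.0, 0.009]]]
[[0, [32.0, 7.8, -3.9], [0.0, 0.0, 0.009]], [0, [32.1, 7.5, -4.0], [0.0, 0.0, 0.01]], [0, [32.2, 7.2, -3.9], [0.0, 0.0, 0.009]], [0, [32.2, 6.9, -4.0], [0.0, 0.0, 0.01]], [0, [32.3, 6.6, -3.9], [0.0, 0.0, 0.009]]]
[[0, [32.4, 6.3, -4.0], [0.0, 0.0, 0.01]], [0, [32.4, 6.0, -3.9], [0.0, 0.0, 0.009]], [0, [32.5, 5.7, -4.0], [0.0, 0.0, 0.01]], [0, [32.5, 5.4, -3.9], [0.0, 0.0, 0.009]], [0, [32.5, 5.2, -4.0], [0.001, 0.0, 0.01]]]
```

Emit:
{"method": "move_arm", "body": {"moves": [[0,[0,0,-10],[0,0,0]],[0,[0,0,-20],[0,0,0]],[0,[0,0,-20],[0,0,0]],[0,[0,0,-20],[0,0,0]]]}}

```text
t: 8.3
tcp_pos: [0.4187, -0.3067, 0.1416]
orientation: [[-0.064, 0.998, -0.001], [0.998, 0.064, 0.001], [0.001, -0.001, -1.0]]
force: [-0.3, -0.3, -3.3]
finger_gap: 0.157
grasp_force: 30.0
```

Emit:
{"method": "move_arm", "body": {"moves": [[0,[20,6,-4],[0,0,0]],[0,[30,8,-4],[0,0,0.01]],[0,[32,8.7,-4],[0,0,0.009]],[0,[32,8.4,-4],[0,0,0.009]],[0,[32,8.1,-4],[0,0,0.009]]]}}

```text
t: 8.8
tcp_pos: [0.4505, -0.1578, 0.1611]
orientation: [[-0.026, 1.0, -0.001], [1.0, 0.026, -0.0], [-0.0, -0.001, -1.0]]
force: [0.5, -0.6, -3.7]
finger_gap: 0.158
grasp_force: 30.0
```

Emit:
{"method": "move_arm", "body": {"moves": [[0,[32,7.8,-4],[0,0,0.009]],[0,[32,7.5,-4],[0,0,0.01]],[0,[32,7.2,-4],[0,0,0.009]],[0,[32,6.9,-4],[0,0,0.01]],[0,[32,6.6,-4],[0,0,0.009]]]}}

```text
t: 9.3
tcp_pos: [0.4852, 0.0023, 0.1811]
orientation: [[0.02, 1.0, -0.001], [1.0, -0.02, -0.0], [-0.001, -0.001, -1.0]]
force: [-0.5, -0.7, -3.1]
finger_gap: 0.159
grasp_force: 30.0
```

Emit:
{"method": "move_arm", "body": {"moves": [[0,[32,6.3,-4],[0,0,0.01]],[0,[32,6,-4],[0,0,0.009]],[0,[32,5.7,-4],[0,0,0.01]],[0,[32,5.4,-4],[0,0,0.009]],[0,[25,5,-4],[0,0,0.01]]]}}

```text
t: 9.8
tcp_pos: [0.5194, 0.1549, 0.2011]
orientation: [[0.067, 0.998, -0.001], [0.998, -0.067, 0.0], [0.0, -0.001, -1.0]]
force: [0.8, 0.6, -3.9]
finger_gap: 0.159
grasp_force: 30.0
```

Emit:
{"method": "move_arm", "body": {"moves": [[0,[0,0,0],[0,0,0]],[0,[0,0,0],[0,0,0]],[0,[0,0,0],[0,0,0]]]}}

```text
t: 10.1
tcp_pos: [0.5194, 0.1514, 0.2003]
orientation: [[0.069, 0.998, -0.001], [0.998, -0.069, -0.001], [-0.002, -0.001, -1.0]]
force: [-0.4, 0.6, -3.7]
finger_gap: 0.156
grasp_force: 30.0
```

```bash
python3 - <<'E'
from plan import *
w=grab('wrist'); np.save('w5.npy',w,allow_pickle=True)
s=env.sense()
print(s['t'],s['tcp_pos'],s['force'],s['moment'],s['finger_gap'],np.degrees(np.arctan2(s['orientation'][1][1],s['orientation'][0][1])))
im=cv2.resize(w['pixels'][0:,:,::-1],(800,500),interpolation=cv2.INTER_CUBIC)
cv2.imwrite('pics/w5.png',im)
plan([.52796,.17554,.2],Ryaw(-4.34),0,vmax=20,dec=1)
E
```

```text
10.15 [0.51955689 0.15133635 0.20037332] [ 0.62900452  1.03383728 -3.58012468] [-0.05642102 -0.01727865 -0.06958632] 0.158674803813079 -3.9928029250423256
[[0, [12.4, 3.3, 0.2], [-0.0, 0.001, 0.003]], [0, [12.3, 3.4, 0.1], [-0.001, 0.0, 0.003]]]
```

View pics/w5.png

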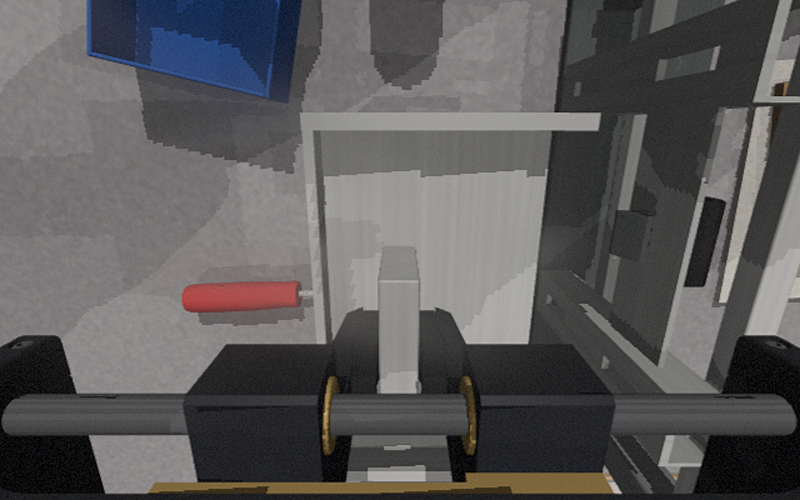

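The bracket is held level. Its +y cheek and claw end at full px (480, 90–104), and the +y upper slot is at px about (529–574, 37–64). I'll measure both numerically in this frame.

```bash
python3 - <<'E'
from plan import *
w=np.load('w5.npy',allow_pickle=True).item()
G=cv2.GaussianBlur(cv2.cvtColor(w['pixels'],cv2.COLOR_RGB2GRAY),(3,3),0).astype(float)
s=env.sense();R=np.array(s['orientation']);p=np.array(s['tcp_pos'])
def sub(line,lo,hi,sgn):
    g=np.diff(line)*sgn; i=lo+np.argmax(g[lo:hi]); a,b,c=g[i-1:i+2]; return i+.5+.5*(a-c)/(a-2*b+c)
B=lambda q: p+R@np.array([q[1],q[0]+60,-(q[2]-71)])*1e-3
for col in (450,460,470): print(col,'claw rows',sub(G[:,col],82,97,1),sub(G[:,col],97,112,-1))
for r in (95,99): print('tip col',sub(G[r],470,490,-1))
for q in ((12,83,58),(12,77,58),(-95,83,60)): print(q,proj(w,B(q)))
Rr=Ryaw(-4.34);M=np.array([.64263,.16684,0])
for q in ((0,84.75,168),(0,75.25,168),(0,84.75,130),(0,75.25,130)): print('slot pred',q,proj(w,M+np.array([Rr[:,1]*q[0]+Rr[:,0]*q[1]])[0]*1e-3+[0,0,q[2]*1e-3]))
for col in (535,545,555,565): print(col,'slot rows',sub(G[:,col],30,52,1),sub(G[:,col],48,70,-1))
E
```

```text
450 claw rows 89.52542372881356 103.82352941176471
460 claw rows 89.68888888888888 104.16666666666667
470 claw rows 89.67391304347827 104.21875
tip col 479.7692307692308
tip col 479.07142857142856
(12, 83, 58) [482.82467465  90.01309101]
(12, 77, 58) [480.7455779  104.16309742]
(-95, 83, 60) [241.2140777   89.75742714]
slot pred (0, 84.75, 168) [576.89422641  34.25041395]
slot pred (0, 75.25, 168) [571.96170836  56.03479907]
slot pred (0, 84.75, 130) [527.28264797  47.60082602]
slot pred (0, 75.25, 130) [524.03542339  65.04862108]
535 slot rows 46.625 62.5
545 slot rows 43.888888888888886 60.4
555 slot rows 41.53846153846154 58.44444444444444
565 slot rows 38.8 56.6
```

```bash
cat >> plan.py <<'E'
M=np.array([.64263,.16684,0]);a_=np.radians(-4.34);ex=np.array([np.cos(a_),np.sin(a_),0]);ey=np.array([-np.sin(a_),np.cos(a_),0])
def T(d,z,y=0): g=M-ex*(.060+d/1000)+ey*y/1000; g[2]=z; return g
def avg(n=4):
    P=[];Rs=[];F=[];Mo=[]
    for i in range(n):
        w=grab('wrist'); s=env.sense(); P.append(s['tcp_pos']);Rs.append(s['orientation']);F.append(s['force']);Mo.append(s['moment'])
    p=np.mean(P,0);R=Ro.from_matrix(np.array(Rs)).mean().as_matrix();r=p-M
    print('t',s['t'],'std mm',(np.std(P,0)*1e3).round(2),'rack: d',round((-r@ex-.06)*1e3,2),'y',round(r@ey*1e3,2),'z',round(p[2]*1e3,2),'yaw',np.degrees(np.arctan2(R[1,1],R[0,1])).round(2),'tilt',(R[2,:2]*57.3).round(2),'F',np.mean(F,0).round(1),'Fx,y rack',round(np.mean(F,0)@ex,1),round(np.mean(F,0)@ey,1),'M',np.mean(Mo,0).round(2))
    return p,R
E
python3 - <<'E'
from plan import *
st=avg(4); plan(T(30,.176),Ryaw(-4.34),0,vmax=12,dec=1,start=st)
E
```

```text
t 10.35 std mm [0.06 0.27 0.05] rack: d 61.32 y -24.26 z 200.5 yaw -3.98 tilt [-0.04 -0.03] F [-0.4  0.3 -3.7] Fx,y rack -0.4 0.2 M [-0.03 -0.02 -0.01]
[[0, [6.0, 7.9, 6.1], [-0.0, 0.0, 0.002]], [0, [6.0, 7.8, 6.1], [-0.0, 0.0, 0.001]], [0, [6.1, 7.9, 6.1], [-0.0, 0.0, 0.002]], [0, [6.1, 7.8, 6.2], [-0.0, 0.001, 0.001]]]
```

Emit:
{"method": "move_arm", "body": {"moves": [[0,[6,7.9,6],[0,0,0.002]],[0,[6,7.9,6],[0,0,0.001]],[0,[6,7.9,6],[0,0,0.002]],[0,[6,7.9,6],[0,0,0.001]],[0,[0,0,0],[0,0,0]]]}}

```text
t: 10.85
tcp_pos: [0.5538, 0.1758, 0.1753]
orientation: [[0.073, 0.997, -0.001], [0.997, -0.073, 0.0], [0.0, -0.001, -1.0]]
force: [0.0, 0.0, -3.6]
finger_gap: 0.153
grasp_force: 30.0
```

```bash
python3 - <<'E'
from plan import *
st=avg(6); plan(T(17,.176),Ryaw(-4.34),0,vmax=6,dec=1,start=st)
E
```

```text
t 11.15 std mm [0.1  0.27 0.39] rack: d 29.88 y 1.09 z 176.42 yaw -4.23 tilt [-0.01 -0.03] F [-0.2 -0.4 -3.6] Fx,y rack -0.2 -0.4 M [-0.04 -0.05  0.  ]
[[0, [-0.4, 4.3, 0.1], [-0.0, 0.0, 0.001]], [0, [-0.4, 4.3, 0.2], [-0.0, 0.0, 0.0]], [0, [-0.3, 4.3, 0.1], [-0.0, 0.0, 0.001]]]
```

Emit:
{"method": "move_arm", "body": {"moves": [[0,[-0.4,4.3,0.1],[0,0,0.001]],[0,[-0.4,4.3,0.1],[0,0,0.001]],[0,[-0.3,4.3,0.1],[0,0,0]],[0,[0,0,0],[0,0,0]]]}}

```text
t: 11.55
tcp_pos: [0.5668, 0.1723, 0.1763]
orientation: [[0.077, 0.997, 0.001], [0.997, -0.077, -0.0], [0.0, 0.001, -1.0]]
force: [0.1, -0.3, -3.9]
finger_gap: 0.157
grasp_force: 30.0
```

```bash
python3 - <<'E'
from plan import *
p,R=avg(6)
w=grab('wrist'); np.save('w6.npy',w,allow_pickle=True)
B=lambda q: p+R@np.array([q[1],q[0]+60,-(q[2]-71)])*1e-3
S=lambda y,z: M+ey*y/1e3+[0,0,z/1e3]
im=cv2.convertScaleAbs(cv2.resize(w['pixels'][:160,430:630,::-1],(800,640),interpolation=cv2.INTER_CUBIC)[:600],alpha=1.4)
print('claw',[proj(w,B(q)).round(1).tolist() for q in ((12,83,58),(12,77,58),(0,83,60),(0,77,60))])
print('slot',[proj(w,S(*q)).round(1).tolist() for q in ((84.75,168),(75.25,168),(84.75,130),(75.25,130))])
cv2.imwrite('pics/w6.png',im)
E
```

```text
t 11.85 std mm [0.19 0.1  0.03] rack: d 16.9 y -0.01 z 176.22 yaw -4.36 tilt [-0.   -0.01] F [ 0.1  0.1 -3.5] Fx,y rack 0.0 0.1 M [-0.06 -0.03 -0.01]
claw [[482.7, 90.0], [480.7, 104.1], [457.6, 89.8], [455.9, 104.1]]
slot [[500.3, 85.1], [496.5, 108.2], [462.2, 89.1], [459.9, 107.4]]
```

View pics/w6.png

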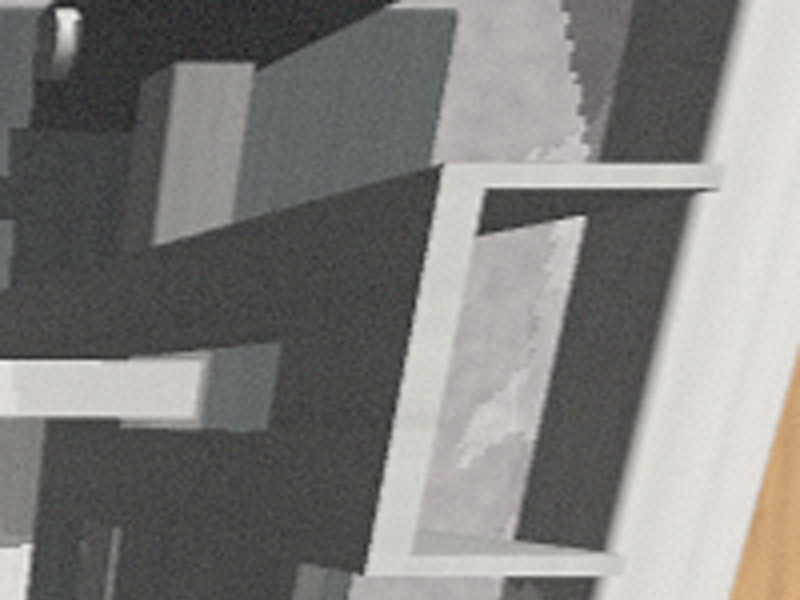

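The claw (crop rows about 355–417) is centred on the slot (about 345–430). I'll advance gently, watching the force.

Emit:
{"method": "move_arm", "body": {"moves": [[0,[0,2,0],[0,0,0]],[0,[0,2,0],[0,0,0]],[0,[0,2,0],[0,0,0]],[0,[0,2,0],[0,0,0]],[0,[0,0,0],[0,0,0]]]}}

```text
t: 12.4
tcp_pos: [0.5743, 0.172, 0.1763]
orientation: [[0.076, 0.997, 0.0], [0.997, -0.076, 0.0], [0.0, 0.0, -1.0]]
force: [-0.3, 0.8, -3.2]
finger_gap: 0.155
grasp_force: 30.0
```

```bash
python3 - <<'E'
from plan import *
st=avg(4); plan(T(3,.176),Ryaw(-4.34),0,vmax=2,dec=1,start=st)
E
```

```text
t 12.6 std mm [0.09 0.03 0.01] rack: d 8.88 y 0.01 z 176.24 yaw -4.35 tilt [-0.   -0.01] F [-0.1 -0.4 -3.6] Fx,y rack -0.1 -0.4 M [-0.01 -0.04  0.01]
[[0, [-0.0, 2.0, 0.1], [-0.0, 0.0, -0.0]], [0, [-0.0, 1.9, 0.1], [-0.0, 0.0, -0.0]], [0, [-0.0, 2.0, 0.0], [-0.0, 0.0, -0.0]]]
```

Emit:
{"method": "move_arm", "body": {"moves": [[0,[0,2,0],[0,0,0]],[0,[0,2,0],[0,0,0]],[0,[0,2,0],[0,0,0]],[0,[0,1,0],[0,0,0]],[0,[0,0,0],[0,0,0]]]}}

```text
t: 13.1
tcp_pos: [0.5811, 0.1715, 0.1763]
orientation: [[0.076, 0.997, 0.0], [0.997, -0.076, 0.0], [0.0, 0.0, -1.0]]
force: [-0.1, 0.0, -3.8]
finger_gap: 0.156
grasp_force: 30.0
```

```bash
python3 - <<'E'
from plan import *
st=avg(4)
E
```

```text
t 13.3 std mm [0.05 0.02 0.02] rack: d 1.91 y 0.01 z 176.25 yaw -4.35 tilt [-0.   -0.01] F [-0.2 -0.4 -3.5] Fx,y rack -0.1 -0.4 M [-0.05 -0.04  0.01]
```

Emit:
{"method": "move_arm", "body": {"moves": [[0,[0,1,0],[0,0,0]],[0,[0,0,0],[0,0,0]]]}}

```text
t: 13.5
tcp_pos: [0.5821, 0.1714, 0.1763]
orientation: [[0.076, 0.997, 0.0], [0.997, -0.076, -0.0], [-0.0, 0.0, -1.0]]
force: [-0.7, 0.5, -3.1]
finger_gap: 0.159
grasp_force: 30.0
```

Emit:
{"method": "move_arm", "body": {"moves": [[0,[0,0.7,0],[0,0,0]],[0,[0,0,0],[0,0,0]]]}}

```text
t: 13.7
tcp_pos: [0.5827, 0.1714, 0.1763]
orientation: [[0.076, 0.997, 0.0], [0.997, -0.076, -0.0], [-0.0, 0.0, -1.0]]
force: [-1.0, 0.1, -3.8]
finger_gap: 0.153
grasp_force: 30.0
```

Emit:
{"method": "move_arm", "body": {"moves": [[0,[0,0.7,0],[0,0,0]],[0,[0,0,0],[0,0,0]]]}}

```text
t: 13.9
tcp_pos: [0.5834, 0.1713, 0.1763]
orientation: [[0.076, 0.997, 0.0], [0.997, -0.076, 0.0], [0.0, 0.0, -1.0]]
force: [0.4, -0.5, -3.7]
finger_gap: 0.157
grasp_force: 30.0
```

```bash
python3 - <<'E'
from plan import *
st=avg(4)
E
```

```text
t 14.1 std mm [0.02 0.01 0.01] rack: d -0.55 y -0.0 z 176.29 yaw -4.35 tilt [-0. -0.] F [ 0.2  0.4 -3.3] Fx,y rack 0.2 0.4 M [-0.06 -0.03 -0.02]
```

Emit:
{"method": "move_arm", "body": {"moves": [[0,[0,0.7,0],[0,0,0]],[0,[0,0,0],[0,0,0]]]}}

```text
t: 14.3
tcp_pos: [0.5838, 0.1713, 0.1763]
orientation: [[0.076, 0.997, -0.001], [0.997, -0.076, -0.0], [-0.0, -0.001, -1.0]]
force: [-0.9, 0.1, -3.6]
finger_gap: 0.156
grasp_force: 30.0
```

Emit:
{"method": "move_arm", "body": {"moves": [[0,[0,0.7,0],[0,0,0]],[0,[0,0,0],[0,0,0]]]}}

```text
t: 14.5
tcp_pos: [0.5838, 0.1714, 0.1761]
orientation: [[0.076, 0.997, -0.002], [0.997, -0.076, -0.0], [-0.0, -0.002, -1.0]]
force: [-5.2, -0.0, -0.1]
finger_gap: 0.152
grasp_force: 30.0
```

```bash
python3 - <<'E'
from plan import *
st=avg(3)
E
```

```text
t 14.65 std mm [0.01 0.   0.02] rack: d -1.06 y 0.05 z 176.13 yaw -4.34 tilt [-0.02 -0.1 ] F [-5.1  0.1 -0.8] Fx,y rack -5.1 -0.2 M [-0.07  1.02 -0.04]
```

Both claws are in the slots, with light contact against the strips (5 N). I'll ease back about 1.5 mm and start down.

Emit:
{"method": "move_arm", "body": {"moves": [[0,[0,-1,0],[0,0,0]],[0,[0,-0.5,0],[0,0,0]],[0,[0,0,2],[0,0,0]],[0,[0,0,2],[0,0,0]],[0,[0,0,0],[0,0,0]]]}}

```text
t: 15.15
tcp_pos: [0.5828, 0.1717, 0.1725]
orientation: [[0.076, 0.997, -0.001], [0.997, -0.076, 0.0], [0.0, -0.001, -1.0]]
force: [-5.9, 0.1, 2.8]
finger_gap: 0.157
grasp_force: 30.0
```

```bash
python3 - <<'E'
from plan import *
st=avg(2)
E
```

```text
t 15.25 std mm [0.01 0.   0.02] rack: d 0.09 y 0.34 z 172.56 yaw -4.33 tilt [ 0.   -0.05] F [-5.9 -0.5  2.9] Fx,y rack -5.8 -1.0 M [-0.03  0.96  0.02]
```

Emit:
{"method": "move_arm", "body": {"moves": [[0,[0,0,2],[0,0,0]],[0,[0,0,2],[0,0,0]],[0,[0,0,0],[0,0,0]]]}}

```text
t: 15.55
tcp_pos: [0.5826, 0.172, 0.1686]
orientation: [[0.075, 0.997, -0.001], [0.997, -0.075, 0.0], [0.0, -0.001, -1.0]]
force: [-7.5, 0.2, 3.1]
finger_gap: 0.157
grasp_force: 30.0
```

```bash
python3 - <<'E'
from plan import *
st=avg(2)
E
```

```text
t 15.65 std mm [0.   0.01 0.01] rack: d 0.32 y 0.58 z 168.59 yaw -4.31 tilt [ 0.01 -0.06] F [-5.9  0.6  2.3] Fx,y rack -6.0 0.2 M [0.04 1.09 0.01]
```

Emit:
{"method": "move_arm", "body": {"moves": [[0,[-0.2,0,2],[0,0,0]],[0,[-0.2,0,2],[0,0,0]],[0,[0,0,0],[0,0,0]]]}}

```text
t: 15.95
tcp_pos: [0.5824, 0.1719, 0.1646]
orientation: [[0.075, 0.997, -0.001], [0.997, -0.075, 0.001], [0.001, -0.001, -1.0]]
force: [-7.0, 0.9, 2.8]
finger_gap: 0.159
grasp_force: 30.0
```

Emit:
{"method": "move_arm", "body": {"moves": [[0,[-0.1,0,2],[0,0,0]],[0,[-0.1,0,2],[0,0,0]],[0,[0,0,0],[0,0,0]]]}}

```text
t: 16.25
tcp_pos: [0.5825, 0.1718, 0.1609]
orientation: [[0.075, 0.997, -0.001], [0.997, -0.075, 0.001], [0.001, -0.001, -1.0]]
force: [-7.9, 1.0, 5.3]
finger_gap: 0.159
grasp_force: 30.1
```

```bash
python3 - <<'E'
from plan import *
st=avg(2)
E
```

```text
t 16.35 std mm [0.01 0.01 0.02] rack: d 0.41 y 0.41 z 160.88 yaw -4.29 tilt [ 0.04 -0.06] F [-7.8  0.6  5.5] Fx,y rack -7.8 0.0 M [0.14 1.22 0.05]
```

Emit:
{"method": "move_arm", "body": {"moves": [[0,[-0.1,0,2],[0,0,0]],[0,[0,0,1.5],[0,0,0]],[0,[0,0,0],[0,0,0]]]}}

```text
t: 16.65
tcp_pos: [0.582, 0.1715, 0.1565]
orientation: [[0.075, 0.997, -0.002], [0.997, -0.075, 0.0], [0.0, -0.002, -1.0]]
force: [-6.1, 2.0, -0.2]
finger_gap: 0.157
grasp_force: 30.0
```

Emit:
{"method": "move_arm", "body": {"moves": [[0,[-0.1,0,1.5],[0,0,0]],[0,[0,0,1],[0,0,0]],[0,[0,0,0],[0,0,0]]]}}

```text
t: 16.95
tcp_pos: [0.5838, 0.1704, 0.1542]
orientation: [[0.076, 0.997, 0.001], [0.997, -0.076, 0.0], [0.0, 0.001, -1.0]]
force: [-1.1, -0.3, -4.7]
finger_gap: 0.159
grasp_force: 30.0
```

Emit:
{"method": "move_arm", "body": {"moves": [[0,[0,0,1],[0,0,0]],[0,[0,0,0],[0,0,0]]]}}

```text
t: 17.15
tcp_pos: [0.5836, 0.1703, 0.1532]
orientation: [[0.076, 0.997, 0.001], [0.997, -0.076, -0.0], [-0.0, 0.001, -1.0]]
force: [0.8, 0.2, -2.9]
finger_gap: 0.158
grasp_force: 30.0
```

```bash
python3 - <<'E'
from plan import *
st=avg(2)
E
```

```text
t 17.25 std mm [0.01 0.03 0.02] rack: d -0.82 y -0.98 z 153.28 yaw -4.37 tilt [-0.    0.03] F [-0.2  0.2 -2.9] Fx,y rack -0.2 0.2 M [-0.05 -0.05 -0.03]
```

The catch has snapped and the forces dropped to just the bracket's weight. I'll press down gently to seat it.

Emit:
{"method": "move_arm", "body": {"moves": [[0,[0,0,0.7],[0,0,0]],[0,[0,0,0],[0,0,0]]]}}

```text
t: 17.45
tcp_pos: [0.5835, 0.1705, 0.1529]
orientation: [[0.076, 0.997, 0.001], [0.997, -0.076, -0.0], [0.0, 0.001, -1.0]]
force: [0.2, -1.6, -1.4]
finger_gap: 0.154
grasp_force: 30.0
```

Emit:
{"method": "move_arm", "body": {"moves": [[0,[0,0,0.7],[0,0,0]],[0,[0,0,0],[0,0,0]]]}}

```text
t: 17.65
tcp_pos: [0.5834, 0.1705, 0.1525]
orientation: [[0.076, 0.997, 0.001], [0.997, -0.076, -0.0], [-0.0, 0.001, -1.0]]
force: [-2.0, -1.0, 2.5]
finger_gap: 0.154
grasp_force: 30.0
```

```bash
python3 - <<'E'
from plan import *
st=avg(2)
E
```

```text
t 17.75 std mm [0.01 0.02 0.03] rack: d -0.66 y -0.75 z 152.43 yaw -4.36 tilt [0.   0.03] F [-2.6 -0.8  3.7] Fx,y rack -2.5 -1.0 M [-0.31  0.2  -0.04]
```

Emit:
{"method": "move_arm", "body": {"moves": [[0,[0,0,0.8],[0,0,0]],[0,[0,0,0],[0,0,0]]]}}

```text
t: 17.95
tcp_pos: [0.5833, 0.1706, 0.1521]
orientation: [[0.076, 0.997, 0.0], [0.997, -0.076, -0.0], [-0.0, 0.0, -1.0]]
force: [-5.6, -2.3, 9.3]
finger_gap: 0.159
grasp_force: 30.1
```

Emit:
{"method": "move_arm", "body": {"moves": [[0,[0,0,0.6],[0,0,0]],[0,[0,0,0],[0,0,0]]]}}

```text
t: 18.15
tcp_pos: [0.5831, 0.1707, 0.1519]
orientation: [[0.076, 0.997, 0.0], [0.997, -0.076, -0.0], [-0.0, 0.0, -1.0]]
force: [-7.2, -1.9, 13.7]
finger_gap: 0.156
grasp_force: 30.1
```

```bash
python3 - <<'E'
from plan import *
p,R=avg(2)
w=grab('wrist'); np.save('w7.npy',w,allow_pickle=True)
f=w['pixels'][:250,300:,::-1]
cv2.imwrite('pics/w7.png',cv2.resize(f,(800,588),interpolation=cv2.INTER_CUBIC))
B=lambda q: p+R@np.array([q[1],q[0]+60,-(q[2]-71)])*1e-3
print(proj(w,B((12,83,58))))
E
```

```text
t 18.25 std mm [0.01 0.01 0.01] rack: d -0.37 y -0.66 z 151.91 yaw -4.35 tilt [-0.01  0.01] F [-6.9 -2.8 13. ] Fx,y rack -6.6 -3.4 M [-0.55  0.97 -0.03]
[482.4480088  89.7373754]
```

View pics/w7.png

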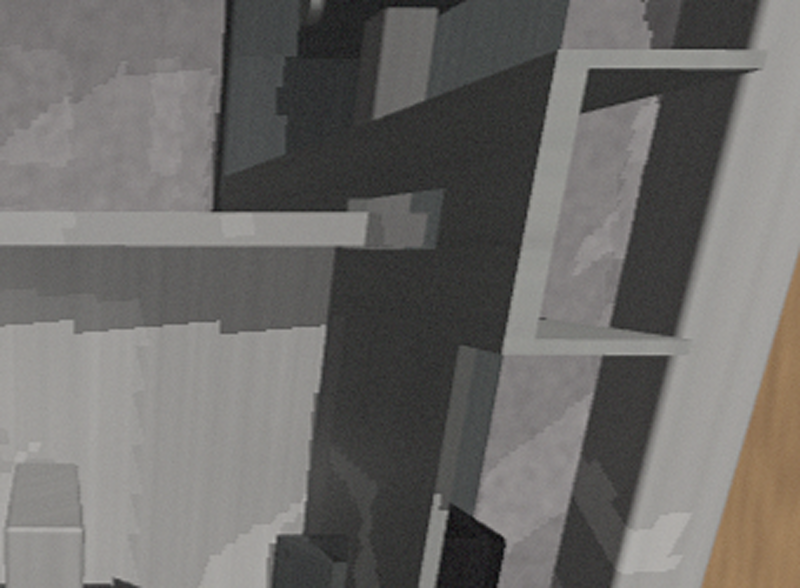

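The claw neck sits in the slot, and the dark catch nose (275–345, 535–588) overhangs the ledge's back edge (~305). I'll ease off, release and withdraw straight up.

Emit:
{"method": "move_arm", "body": {"moves": [[0,[0,0,-0.8],[0,0,0]],[0,[0,0,-0.8],[0,0,0]],[0,[0,0,0],[0,0,0]]]}}

```text
t: 18.6
tcp_pos: [0.5832, 0.1707, 0.1522]
orientation: [[0.076, 0.997, 0.0], [0.997, -0.076, 0.0], [0.0, 0.0, -1.0]]
force: [-2.2, -1.1, 4.0]
finger_gap: 0.159
grasp_force: 30.1
```

Emit:
{"method": "move_arm", "body": {"moves": [[0.38,[0,0,0],[0,0,0]],[0.38,[0,0,0],[0,0,0]],[0.38,[0,0,0],[0,0,0]],[0.38,[0,0,0],[0,0,0]]]}}

```text
t: 19.0
tcp_pos: [0.5834, 0.1706, 0.152]
orientation: [[0.076, 0.997, 0.0], [0.997, -0.076, 0.0], [0.0, 0.0, -1.0]]
force: [0.3, 0.4, -0.2]
finger_gap: 0.378
grasp_force: 0.0
```

```bash
python3 - <<'E'
from plan import *
p,R=avg(2)
E
```

```text
t 19.1 std mm [0.02 0.02 0.01] rack: d -0.56 y -0.75 z 152.06 yaw -4.35 tilt [0.01 0.01] F [-0.8 -0.2  0.5] Fx,y rack -0.8 -0.2 M [-0.05 -0.08 -0.  ]
```

Emit:
{"method": "move_arm", "body": {"moves": [[0.38,[0,0,-5],[0,0,0]],[0.38,[0,0,-15],[0,0,0]],[0.38,[0,0,-25],[0,0,0]],[0.38,[0,0,-30],[0,0,0]],[0.38,[-20,-10,-25],[0,0,0]]]}}

```text
t: 19.6
tcp_pos: [0.5726, 0.1543, 0.2551]
orientation: [[0.072, 0.997, 0.003], [0.997, -0.072, 0.003], [0.003, 0.003, -1.0]]
force: [-0.2, 0.1, -0.2]
finger_gap: 0.377
grasp_force: 0.0
```

Emit:
{"method": "move_arm", "body": {"moves": [[0.38,[-30,-30,0],[0,0,0]],[0.38,[-30,-30,0],[0,0,0]],[0.38,[0,-10,0],[0,0,0]],[0.38,[0,0,0],[0,0,0]],[0.38,[0,0,0],[0,0,0]]]}}

```text
t: 20.1
tcp_pos: [0.4984, 0.0979, 0.2531]
orientation: [[0.075, 0.997, 0.002], [0.997, -0.075, 0.001], [0.001, 0.002, -1.0]]
force: [-0.3, -0.5, 0.8]
finger_gap: 0.379
grasp_force: 0.0
```

```bash
python3 - <<'E'
from plan import *
w=grab('wrist'); np.save('w8.npy',w,allow_pickle=True); s=env.sense(); print(s['t'],s['tcp_pos'],s['force'])
G=cv2.GaussianBlur(cv2.cvtColor(w['pixels'],cv2.COLOR_RGB2GRAY),(3,3),0).astype(float)
S=lambda q:M+ex*q[0]/1e3+ey*q[1]/1e3+[0,0,(q[2]+82)/1e3]
def sub(line,lo,hi,sgn):
    g=np.diff(line)*sgn; i=lo+np.argmax(g[lo:hi]); return i+.5,round(g[i])
for z in (0,5,10):   # ledge back edge / bar / lip in px if underside at 82+z
    L=proj(w,S((0,45,45+z)));b0=proj(w,S((-67,0,87+z)));b1=proj(w,S((-53,0,87+z)));e=proj(w,S((-60,30,87+z)));l=proj(w,S((-95,45,59+z)))
    print(z,'ledge back',L.round(1),'bar',b0.round(1),b1.round(1),'bar+y end',e.round(1),'lip',l.round(1))
L=proj(w,S((0,45,45)));r=int(L[1]);c=int(L[0]);print('ledge',sub(G[r],c-14,c+14,-1))
b0=proj(w,S((-67,10,87)));b1=proj(w,S((-53,10,87)));r=int(b0[1]);print('bar@y10 pred',b0,b1,'meas',sub(G[r],int(b0[0])-9,int(b0[0])+9,1),sub(G[r],int(b1[0])-9,int(b1[0])+9,-1))
e=proj(w,S((-60,30,87)));c=int(e[0]);print('bar end',sub(G[:,c],int(e[1])-12,int(e[1])+12,1),sub(G[:,c],int(e[1])-12,int(e[1])+12,-1))
for q in ((-40,83,60),(-40,77,60),(-40,-77,60),(-40,-83,60)):
    u=proj(w,S(q));print(q,u.round(1),sub(G[:,int(u[0])],max(0,int(u[1])-7),int(u[1])+7,1 if q[1] in(83,-77) else -1))
c0=proj(w,S((-7,0,46)));c1=proj(w,S((-5,0,46+4)));print('catch nose px',c0,c1,'grey there',G[int(c1[1]),int(c1[0])-6:int(c1[0])+8].round())
cv2.imwrite('pics/w8.png',w['pixels'][:,:,::-1])
E
```

```text
20.15 [0.49854799 0.09800683 0.25282458] [-0.08744374  0.59001122  0.01060677]
0 ledge back [505.5  37.3] bar [428. 100.] [449.1 100. ] bar+y end [444.   50.2] lip [381.8  33.1]
5 ledge back [509.4  35.9] bar [430.5  99.9] [452.2  99.9] bar+y end [447.   48.8] lip [383.2  31.6]
10 ledge back [513.4  34.5] bar [433.2  99.8] [455.3  99.8] bar+y end [450.2  47.5] lip [384.6  30. ]
ledge (np.float64(502.5), 24)
bar@y10 pred [429.58825071  83.85273498] [451.0232536   83.86889087] meas (np.float64(421.5), 33) (np.float64(442.5), 2)
bar end (np.float64(51.5), 5) (np.float64(53.5), 4)
(-40, 83, 60) [468.2 -30.9] (np.float64(266.5), 29)
(-40, 77, 60) [466.9 -20.4] (np.float64(274.5), 43)
(-40, -77, 60) [440.4 199.8] (np.float64(199.5), 14)
(-40, -83, 60) [439.5 206.7] (np.float64(206.5), 39)
catch nose px [487.16784814 100.72874612] [492.37079551 100.67313323] grey there [102.  77.  57.  53.  56.  57.  56.  55.  54.  55.  54.  54.  54.  55.]
```

```bash
python3 -c "
from rig import env
print(env.hand_in())"
```

```text
the job is handed in; nothing more can be done
None
```

The bracket is seated in the upper slots with the spring catch out over the ledge; I released it, drew the arm clear and handed the job in at about 20 s (no verdict was shown).

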